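Find the rocking corner and shim it

ROBOT

A 6-joint arm with a two-finger parallel gripper is mounted at the origin on the work surface. World frame = base frame: x ahead of the robot, y to its left, z up, the work surface at z = 0. Lengths are in mm, angles in rad, forces in N, time in s.
With the tool pointing down it reaches from about 400 to 925 mm from the base axis. Payload 12.5 kg.
Tool frame: the origin (TCP) lies at the centre of the arm's flange, where the gripper is bolted on; the fingertips stand 190 mm ahead of it and the grasp point (between the pads) lies 171 mm ahead of it; z points along the fingers, y is the line along which they close (so a half turn about z gives the same grasp; the last joint's range is limited). The gripper opens to 95 mm and grips with 3 to 60 N. Pads are 20 mm wide; open, the fingers measure 119 mm over their backs; the gripper's body (75 mm by 180 mm) begins 59 mm behind the grasp point.
Start: joints at [1.054, 0.491, 1.559, -0, 1.092, -0.106], TCP at [249.566, 573.011, 404.761] pointing down, gripper open.
Joint ranges: [-3.1, 3.1], [-0.84, 2.19], [0.05, 2.79], [-1.13, 4.28], [0.06, 2.93], [-2.69, 2.69]. Speed limits (rad/s): [2.22, 2.22, 2.79, 3.14, 3.14, 3.14].

INTERFACE

Orientations are given as [roll, pitch, yaw] about the fixed x, y, z axes, in that order (R = Rz(yaw) Ry(pitch) Rx(roll)).
In Python, from cell import env, read_camera, search_frame, cut_out gives the robot as it stands. The module is installed in compiled form; this text tells all that it offers.
- The arm moves only by the tool move_arm, never from a script. Its argument "commands" is a list of rows, each a list of 3 entries, a list of its own where there are three numbers: the shift along the world's x, y, z normalised to -1 to 1, where 1 is 0.03 m, then the turn about the world's z normalised to -1 to 1, where 1 is 0.08 rad, then the opening, from -1 (shut) to 1 (fully open), so that 0 is half open. A call has 1 to 20 rows; each row shifts and turns the commanded pose from where the row before left it; what a row does not reach is not made up. A row lasts 1/12 s, in which the tool goes at most 41.7 mm and 7.16 degrees, less where a joint would pass 70% of its speed; a pose out of reach is approached as far as the arm can. A call with a number of a shift or a turn outside -1 to 1 is refused whole. A call with a gripper value outside its range is refused whole. The fingers move at their own pace and stop on an object; the grip force is fixed at half the most. Time passes only in rows, so rows that do not move let the fingers close. It gives the time, the measured TCP pose, the force, the opening and the grip force at its end, in the units of the state.
- env.state(): the state, without advancing time (a new reading comes with each control period).
- read_camera(name): name is "scene" or "top" or "wrist"; returns a dict with "image" (384x512x3 uint8, red, green, blue), "fx", "fy", "cx", "cy" (pixels), "rvec" (rotation vector, rad) and "tvec" (3), from world to camera coordinates, as OpenCV has them. Camera axes: x right, y down, z forward; pixel columns grow to the right and rows downward; lengths in mm; the calibration is good to about 2 mm. A picture is of the moment at which its call begins. There is no depth.
- env.job_done(): hands the job in; it is judged then, once.
Trained networks look in a picture, given as the dict that the camera call returned (one of the last four; its "shot" number tells which), for a name from the list of things; names that differ only in an ending like _2 or _b are one class to them, and where a whole thing is asked for, a point or a joint stands for the part that bears it (a point fixed in the world has none). Each returns a list of dicts, best first, with "confidence" (0 to 1); they miss things now and then, are a little off and sometimes report something else, mostly with a low value. They report only what shows in the picture. A call takes as long as a camera call. They do not tell look-alikes from the thing itself.
- search_frame(thing, picture): "at" ([column, row] in pixels, amid what is visible of it).
- cut_out(thing, picture): "region" (384x512 bool, what is visible of it) and "at" ([column, row] in pixels, amid what is visible of it).
The state is a dict: "t": time; "joints": joint angles; "qvel": joint speeds; "tau": joint torques, N m; "eef_pos": TCP position; "tcp_rot": TCP orientation; "ft_force": force on the tool from outside, world axes, zero at the start; "moment": the same for the moment, N m; "opening": opening from 0.0 (shut) to 1.0 (fully open); "grip_force": force on a finger pad.
Only numpy, scipy, OpenCV 4.12 (cv2) and the standard library are available. Lean on these libraries where they do the work, as an engineer would, in place of code of your own. Each camera call takes 0.05 s, during which the arm holds its last target. There are 200 camera calls.

TASK

The analyser's base plate rocks on the bench because one of its four feet does not bear. Press down on the bare corners with a fingertip until you find the one that gives, then press that corner's tapered shim in flat under the foot until it is snug, and press the same corner down again, firmly, to be sure that it no longer rocks. Only touch and push: pick nothing up, do not shift the plate, and leave the other three shims and everything around where they are.

Things in the scene. Friction and masses are not known exactly. Their poses are not given: they have to be found in the camera images.
- plate: Aluminium base plate 190 (its x) x 260 (its y) x 12 mm, standing loose on the bench with a white analyser (140 x 120 mm, housing top 95 mm, green knob 155 mm above the bench) screwed on its middle; 2.7 kg in all. Origin: at bench level under its middle, z up. Upper face 27 mm, lower face 15 mm above the bench. Four square feet; under one of them are 5 mm of air.
- corner_near_left (a point): Where to press the plate's corner nearer the robot, left (+y): on its upper face, 13 and 14 mm in from the edges. If its foot hangs in the air it goes down 4 mm under 3 to 6 N and comes back when let go; else it gives under 1 mm. Its rubber foot, 28 x 28 mm, is centred 76 mm along x and 110 mm along y from the plate's middle.
- corner_near_right (a point): Where to press the plate's corner nearer the robot, right (-y): on its upper face, 13 and 14 mm in from the edges. If its foot hangs in the air it goes down 4 mm under 3 to 6 N and comes back when let go; else it gives under 1 mm. Its rubber foot, 28 x 28 mm, is centred 76 mm along x and 110 mm along y from the plate's middle.
- corner_far_left (a point): Where to press the plate's corner farther from the robot, left (+y): on its upper face, 13 and 14 mm in from the edges. If its foot hangs in the air it goes down 4 mm under 3 to 6 N and comes back when let go; else it gives under 1 mm. Its rubber foot, 28 x 28 mm, is centred 76 mm along x and 110 mm along y from the plate's middle.
- corner_far_right (a point): Where to press the plate's corner farther from the robot, right (-y): on its upper face, 13 and 14 mm in from the edges. If its foot hangs in the air it goes down 4 mm under 3 to 6 N and comes back when let go; else it gives under 1 mm. Its rubber foot, 28 x 28 mm, is centred 76 mm along x and 110 mm along y from the plate's middle.
- shim_near_left: Loose grey tapered shim, 65 x 28 mm, 40 g, lying flat on the bench outside the plate's corner nearer the robot, left (+y), thin edge towards the foot. Origin: under the middle of the thin edge; +x points the way it goes in, along the plate's y, z up. 2.5 mm thick at the thin edge, rising evenly to 8.4 mm, with an upright lip 16 mm high, 9 mm thick at the outer end.
- lip_near_left (a point): Middle of the flat outer face of the lip of shim_near_left, 65 mm behind its thin edge, 8 mm above the bench: the place to push. It takes less than 2 N to slide. Under a foot that hangs it comes snug with 28 mm of it under the foot (thin edge about 95 mm from the plate's middle line) and then resists; a foot that bears stops the thin edge at its outer face.
- shim_near_right: Loose grey tapered shim, 65 x 28 mm, 40 g, lying flat on the bench outside the plate's corner nearer the robot, right (-y), thin edge towards the foot. Origin: under the middle of the thin edge; +x points the way it goes in, along the plate's y, z up. 2.5 mm thick at the thin edge, rising evenly to 8.4 mm, with an upright lip 16 mm high, 9 mm thick at the outer end.
- lip_near_right (a point): Middle of the flat outer face of the lip of shim_near_right, 65 mm behind its thin edge, 8 mm above the bench: the place to push. It takes less than 2 N to slide. Under a foot that hangs it comes snug with 28 mm of it under the foot (thin edge about 95 mm from the plate's middle line) and then resists; a foot that bears stops the thin edge at its outer face.
- shim_far_left: Loose grey tapered shim, 65 x 28 mm, 40 g, lying flat on the bench outside the plate's corner farther from the robot, left (+y), thin edge towards the foot. Origin: under the middle of the thin edge; +x points the way it goes in, along the plate's y, z up. 2.5 mm thick at the thin edge, rising evenly to 8.4 mm, with an upright lip 16 mm high, 9 mm thick at the outer end.
- lip_far_left (a point): Middle of the flat outer face of the lip of shim_far_left, 65 mm behind its thin edge, 8 mm above the bench: the place to push. It takes less than 2 N to slide. Under a foot that hangs it comes snug with 28 mm of it under the foot (thin edge about 95 mm from the plate's middle line) and then resists; a foot that bears stops the thin edge at its outer face.
- shim_far_right: Loose grey tapered shim, 65 x 28 mm, 40 g, lying flat on the bench outside the plate's corner farther from the robot, right (-y), thin edge towards the foot. Origin: under the middle of the thin edge; +x points the way it goes in, along the plate's y, z up. 2.5 mm thick at the thin edge, rising evenly to 8.4 mm, with an upright lip 16 mm high, 9 mm thick at the outer end.
- lip_far_right (a point): Middle of the flat outer face of the lip of shim_far_right, 65 mm behind its thin edge, 8 mm above the bench: the place to push. It takes less than 2 N to slide. Under a foot that hangs it comes snug with 28 mm of it under the foot (thin edge about 95 mm from the plate's middle line) and then resists; a foot that bears stops the thin edge at its outer face.
- vial: Small glass sample vial, 24 mm across, 48 mm high, standing beside the plate's left edge. Not part of the job. Origin: centre of its underside.
- jar: Amber jar, 38 mm across, 45 mm high, standing beside the plate's right edge. Not part of the job. Origin: centre of its underside.
- spatula: Thin steel laboratory spatula, 180 mm long, lying flat in front of the plate. Not part of the job. Origin: centre of its underside.
- wash_bottle: White wash bottle, 72 mm across, 220 mm high with its spout, on the left. Not part of the job. Origin: centre of its underside.
- beaker: Glass beaker, 68 mm across, 90 mm high, on the right. Not part of the job. Origin: centre of its underside.
- screwdriver: Screwdriver, 180 mm long, lying on the left. Not part of the job. Origin: centre of its underside.
Not all that is in view belongs to the job. What is shaped like the shim_near_right but purple is not meant. What is shaped like the shim_far_right but yellow is not meant.

How it is judged (in metres and radians):
On the way, in this order (a step that is already met when the one before it is completed fails the run):
1. the corner that rocks is pressed down and gives (angle between plate's own z axis and vertical above 0.022 rad and contact force between the fingers and plate above 0.5 N), for 0.05 s.
2. that corner's shim is in under its foot, snug, the other shims left alone ((((y of shim_near_left in the frame of plate below 0.104 m and x of shim_near_left in the frame of plate between -0.09 and -0.062 m) and distance of each of shim_near_right, shim_far_left, shim_far_right from where it was at the start of the episode below 0.01 m) or ((y of shim_near_right in the frame of plate above -0.104 m and x of shim_near_right in the frame of plate between -0.09 and -0.062 m) and distance of each of shim_near_left, shim_far_left, shim_far_right from where it was at the start of the episode below 0.01 m) or ((y of shim_far_left in the frame of plate below 0.104 m and x of shim_far_left in the frame of plate between 0.062 and 0.09 m) and distance of each of shim_near_left, shim_near_right, shim_far_right from where it was at the start of the episode below 0.01 m) or ((y of shim_far_right in the frame of plate above -0.104 m and x of shim_far_right in the frame of plate between 0.062 and 0.09 m) and distance of each of shim_near_left, shim_near_right, shim_far_left from where it was at the start of the episode below 0.01 m))), for 0.1 s.
3. the shimmed corner is pressed firmly again and stays level ((((y of shim_near_left in the frame of plate below 0.104 m and x of shim_near_left in the frame of plate between -0.09 and -0.062 m) and contact force between the fingers and plate above 6 N and angle between plate's own z axis and vertical below 0.012 rad and horizontal distance between the grasp point and corner_near_left below 0.05 m) or ((y of shim_near_right in the frame of plate above -0.104 m and x of shim_near_right in the frame of plate between -0.09 and -0.062 m) and contact force between the fingers and plate above 6 N and angle between plate's own z axis and vertical below 0.012 rad and horizontal distance between the grasp point and corner_near_right below 0.05 m) or ((y of shim_far_left in the frame of plate below 0.104 m and x of shim_far_left in the frame of plate between 0.062 and 0.09 m) and contact force between the fingers and plate above 6 N and angle between plate's own z axis and vertical below 0.012 rad and horizontal distance between the grasp point and corner_far_left below 0.05 m) or ((y of shim_far_right in the frame of plate above -0.104 m and x of shim_far_right in the frame of plate between 0.062 and 0.09 m) and contact force between the fingers and plate above 6 N and angle between plate's own z axis and vertical below 0.012 rad and horizontal distance between the grasp point and corner_far_right below 0.05 m))), for 0.2 s.
At the end, for the whole second after the job is handed in: The shim of the foot that did not bear lies at least 20 mm under it, within 14 mm of its middle sideways; the other shims are within 10 mm of where they lay; the plate is at rest, level within 0.012 rad, within 12 mm of its place; no bystander moved over 30 mm ((((y of shim_near_left in the frame of plate below 0.104 m and x of shim_near_left in the frame of plate between -0.09 and -0.062 m) and distance of each of shim_near_right, shim_far_left, shim_far_right from where it was at the start of the episode below 0.01 m) or ((y of shim_near_right in the frame of plate above -0.104 m and x of shim_near_right in the frame of plate between -0.09 and -0.062 m) and distance of each of shim_near_left, shim_far_left, shim_far_right from where it was at the start of the episode below 0.01 m) or ((y of shim_far_left in the frame of plate below 0.104 m and x of shim_far_left in the frame of plate between 0.062 and 0.09 m) and distance of each of shim_near_left, shim_near_right, shim_far_right from where it was at the start of the episode below 0.01 m) or ((y of shim_far_right in the frame of plate above -0.104 m and x of shim_far_right in the frame of plate between 0.062 and 0.09 m) and distance of each of shim_near_left, shim_near_right, shim_far_left from where it was at the start of the episode below 0.01 m)) and angle between plate's own z axis and vertical below 0.012 rad and distance of plate from where it was at the start of the episode below 0.012 m and linear speed of plate below 0.01 m/s and distance of each of vial, jar, spatula, wash_bottle, beaker, screwdriver from where it was at the start of the episode below 0.03 m); the robot touches nothing.
It fails at once if a second shim is disturbed (moved over 10 mm) (distance of each of shim_near_left, shim_near_right from where it was at the start of the episode above 0.01 m or distance of each of shim_near_left, shim_far_left from where it was at the start of the episode above 0.01 m or distance of each of shim_near_left, shim_far_right from where it was at the start of the episode above 0.01 m or distance of each of shim_near_right, shim_far_left from where it was at the start of the episode above 0.01 m or distance of each of shim_near_right, shim_far_right from where it was at the start of the episode above 0.01 m or distance of each of shim_far_left, shim_far_right from where it was at the start of the episode above 0.01 m).
It fails at once if a shim is picked up or tipped over ((height (world z) of shim_near_left above 0.015 m or angle between shim_near_left's own z axis and vertical above 0.4 rad) or (height (world z) of shim_near_right above 0.015 m or angle between shim_near_right's own z axis and vertical above 0.4 rad) or (height (world z) of shim_far_left above 0.015 m or angle between shim_far_left's own z axis and vertical above 0.4 rad) or (height (world z) of shim_far_right above 0.015 m or angle between shim_far_right's own z axis and vertical above 0.4 rad)).
It fails at once if the plate is lifted or shoved out of place (height (world z) of plate above 0.008 m or distance of plate from where it was at the start of the episode above 0.025 m).
It fails at once if a bystander is knocked or moved over 30 mm (distance of any of vial, jar, spatula, wash_bottle, beaker, screwdriver from where it was at the start of the episode above 0.03 m).
It also fails if it takes over 72 s, if anything falls off the work surface, if the arm or the gripper's body presses on something with over 40 N, if the wrist force passes 120 N, or if a joint passes its speed limit or range.

## Working session

There is one attempt and no reset: what is moved stays moved. The work goes in short steps, Python scripts to look and compute and a tool call to move; the robot and the scene stay as the last step left them, time stands still between calls to the robot, and variables do not carry over. Pictures are saved under pics/ and viewed, at most 10 in all, crops included, and the job is handed in when it is done.

Besides the shell and the picture viewer there is one more tool, called after ">>>" in YAML: its name, and indented under it one key for each argument. move_arm: Moves the arm, as the interface text tells. Its arguments: {"type":"object","properties":{"commands":{"type":"array","items":{"type":"array"}}},"required":["commands"]}

```bash
mkdir -p pics
python3 - <<'E'
from cell import env, read_camera, search_frame, cut_out
import cv2,pickle
s=env.state();print(s['t'],s['eef_pos'],s['tcp_rot'],s['opening'],s['ft_force'])
D={}
for n in("top","scene"):
    p=read_camera(n);D[n]=p
    cv2.imwrite(f"pics/{n}0.png",cv2.resize(p["image"][...,::-1],(800,600),interpolation=cv2.INTER_CUBIC))
    print(n,p['fx'],p['cx'],p['cy'],p['rvec'],p['tvec'])
    for t in("plate","shim_near_left","lip_near_left","corner_near_left","vial","jar","spatula"):
        print(t,[(r["at"],round(r["confidence"],2)) for r in search_frame(t,p)])
pickle.dump(D,open("d0.pkl","wb"))
E
```

```text
0.0 [249.54878157 572.96908724 404.1265752 ] [-3.14040213e+00 -1.49860150e-04  2.73079708e+00] 0.9987332978153513 [ 0.432131   -1.00241964  0.36193378]
top 350.34392585391794 253.19212175280626 191.3970338952159 [ 2.1755179  -2.10855675  0.22767452] [-31.16877585 472.99230282 901.76220224]
plate [([230.1, 165.3], 0.78), ([290.6, 148.4], 0.62), ([288.4, 196.1], 0.48)]
shim_near_left [([165.9, 192.1], 0.67), ([231.8, 166.0], 0.28)]
lip_near_left [([170.3, 166.1], 0.58), ([169.7, 186.2], 0.47)]
corner_near_left [([231.1, 165.6], 0.83), ([405.7, 200.2], 0.74)]
vial []
jar [([295.4, 177.6], 0.68), ([287.7, 197.0], 0.28)]
spatula [([226.2, 227.9], 0.44), ([295.3, 147.6], 0.27)]
scene 397.02129489951585 258.49476591236424 188.01015403834631 [ 2.18655163  1.35607029 -0.42277018] [-186.91959677 -298.88214121 1378.50874492]
plate [([293.2, 213.4], 0.56)]
shim_near_left [([335.2, 175.9], 0.61)]
lip_near_left [([339.5, 177.5], 0.56), ([230.5, 232.9], 0.47)]
corner_near_left [([296.1, 215.9], 0.76)]
vial [([349.4, 186.8], 0.54), ([337.9, 178.3], 0.5)]
jar [([232.3, 231.6], 0.55)]
spatula [([253.0, 179.2], 0.55), ([232.6, 215.8], 0.44), ([232.2, 232.8], 0.19)]
```

View pics/top0.png

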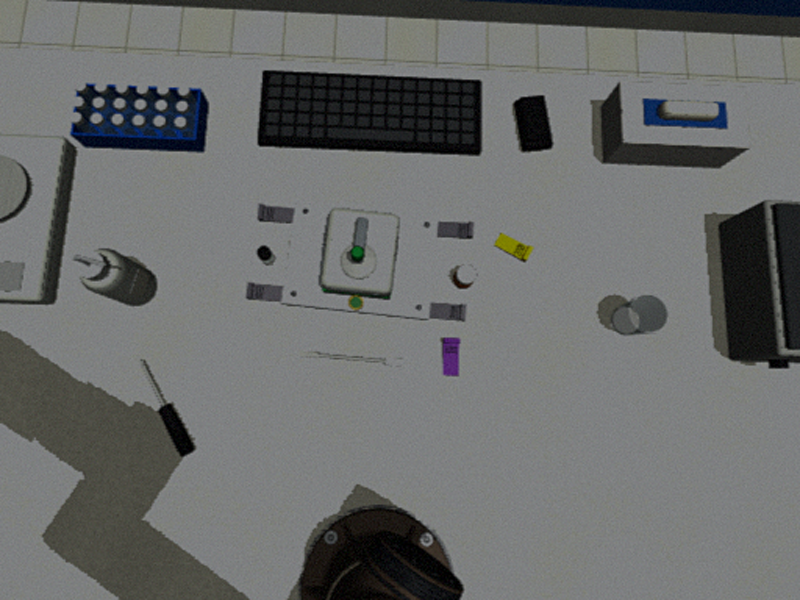

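View pics/scene0.png

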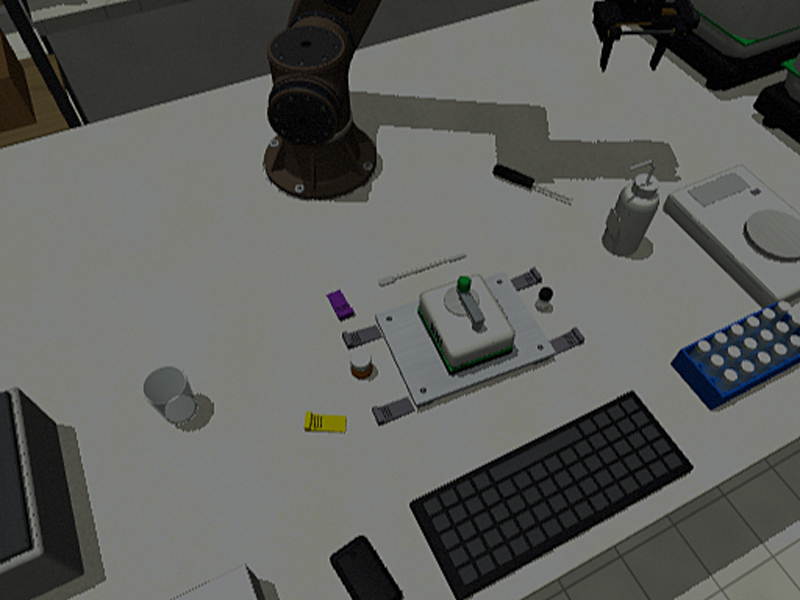

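The top view (800x600 pixels) shows the four grey shims: far left (275,214), near left (265,292), far right (455,230) and near right (447,311). The look-alikes are purple at (451,355) and yellow at (513,247), and I choose only the grey ones. The vial is at (265,254), the jar at (463,276) and the spatula at (355,357).

Next is a close crop with measurements.

```bash
cat > h.py <<'E'
import numpy as np,cv2
def world(p,uv,z):
    R=cv2.Rodrigues(np.array(p['rvec'],float))[0];t=np.array(p['tvec'],float).ravel()
    C=-R.T@t
    d=R.T@np.array([(uv[0]-p['cx'])/p['fx'],(uv[1]-p['cy'])/p['fy'],1.])
    return C+d*(z-C[2])/d[2]
def pix(p,X):
    K=np.array([[p['fx'],0,p['cx']],[0,p['fy'],p['cy']],[0,0,1.]])
    return cv2.projectPoints(np.array(X,float).reshape(-1,3),np.array(p['rvec'],float),np.array(p['tvec'],float),K,None)[0].reshape(-1,2)
E
python3 - <<'E'
import pickle,cv2,numpy as np
from h import *
D=pickle.load(open("d0.pkl","rb"));p=D["top"];im=p["image"]
c=im[120:230,150:310,::-1]
cv2.imwrite("pics/c1.png",cv2.resize(cv2.convertScaleAbs(c,alpha=1.4),(800,550),interpolation=cv2.INTER_CUBIC))
# gray shims: dark-ish pixels
g=cv2.cvtColor(im,cv2.COLOR_RGB2GRAY)
sat=np.ptp(im.astype(int),axis=2)
for n,(u,v) in dict(FL=(275,214),NL=(265,292),FR=(455,230),NR=(447,311)).items():
    u/=1.5625;v/=1.5625
    m=np.zeros_like(g);x0,x1,y0,y1=int(u-15),int(u+15),int(v-8),int(v+9)
    sub=g[y0:y1,x0:x1];m[y0:y1,x0:x1]=(sub<np.median(g[y0:y1,x0:x1].max())*0.72)
    k,l,s,ce=cv2.connectedComponentsWithStats(m);i=1+np.argmax(s[1:,4])
    pts=np.argwhere(l==i)[:,::-1]
    W=np.array([world(p,q,6)[:2] for q in pts],np.float32)
    print(n,s[i],ce[i],cv2.minAreaRect(W),W.min(0),W.max(0))
for n,(u,v) in dict(FL=(305,211),NL=(293,294),FR=(427,225),NR=(418,307)).items():
    print(n,world(p,(u/1.5625-.18,v/1.5625-.18),27))
E
```

```text
FL [165 130  24  13 236] [175.75847458 136.66949153] ((631.3048706054688, 208.80850219726562), (66.31554412841797, 32.802494049072266), 83.37828063964844) [616.13947 174.27074] [650.8371  240.29712]
NL [157 181  24  12 238] [168.61344538 186.74789916] ((485.55712890625, 217.92550659179688), (63.7099494934082, 29.117902755737305), 87.1098403930664) [470.7643  186.44368] [501.14777 250.08191]
FR [280 142  23  11 239] [291.24267782 146.74895397] ((614.1746215820312, -122.9177017211914), (29.99262046813965, 64.495849609375), 2.2161524295806885) [ 599.38934 -154.65738] [630.4066  -90.76945]
NR [275 194  23  12 238] [286.26470588 199.15546218] ((460.9772644042969, -110.14898681640625), (31.311403274536133, 62.01177978515625), 0.9734611511230469) [ 445.6542  -141.09445] [477.06195 -78.94644]
FL [632.23497847 151.01264931  27.        ]
NL [479.89951411 163.12951318  27.        ]
FR [614.72496594 -69.12241127  27.        ]
NR [464.3191562  -56.00021071  27.        ]
```

View pics/c1.png

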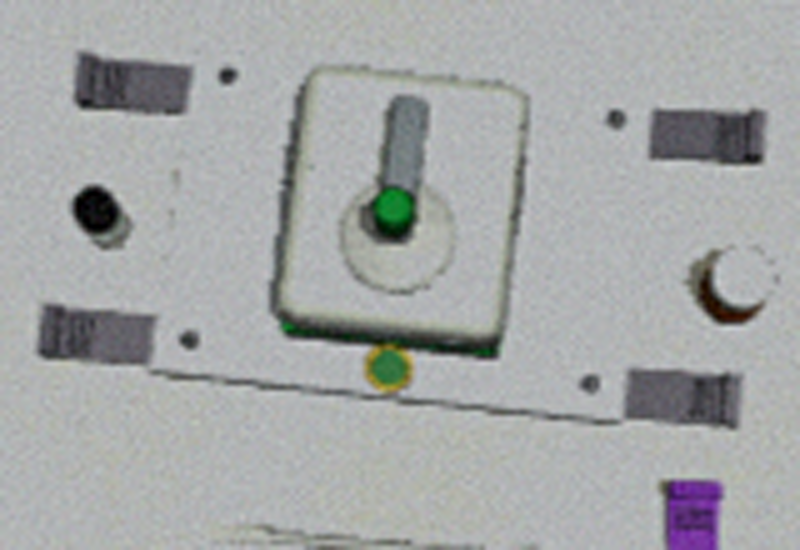

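The crop shows the four grey shims lying outside the corners, with their lips outward. The bolts over the feet are at (228,76), (190,340), (616,119) and (590,383). The purple one is at (692,515), clearly apart from the near-right grey one at (683,397).

```bash
cat >> h.py <<'E'
c=np.array([547.8,47.3]);yaw=-0.077
Rp=np.array([[np.cos(yaw),-np.sin(yaw)],[np.sin(yaw),np.cos(yaw)]])
def P(x,y): return c+Rp@np.array([x,y])
def inv(w): return Rp.T@(np.array(w)[:2]-c)
E
python3 - <<'E'
import pickle
from h import *
D=pickle.load(open("d0.pkl","rb"));p=D["top"];q=D["scene"];k=1.5625
for n,u in dict(NR=(389,319),FR=(451,390),NL=(500,282),FL=(543,346)).items(): print(n,'scene',world(q,np.array(u)/k-.18,27)[:2], inv(world(q,np.array(u)/k-.18,27)))
for n,w in dict(FL=(631.3,208.8),NL=(485.6,217.9),FR=(614.2,-122.9),NR=(461,-110.1)).items(): print('shim centre plate frame',n,inv(w))
for n,u in dict(wash=(135,290),beaker=(640,318),vial=(268,260),jar=(460,280)).items(): w=world(p,np.array(u)/k,5);print(n,w[:2],inv(w))
for x,y in((-82,116),(-82,-116),(82,116),(82,-116)): print('corner',x,y,P(x,y))
E
```

```text
NR scene [465.60138517 -54.61405116] [ -74.11542769 -107.935117  ]
FR scene [636.46936968 -23.91234353] [ 93.88457278 -64.18054211]
NL scene [482.38375271 166.07656732] [-74.35917742 113.39255306]
FL scene [633.17601421 159.87816943] [ 76.4630864  118.81205517]
shim centre plate frame FL [ 70.82937123 167.44461822]
shim centre plate frame NL [-75.13892228 165.30983745]
shim centre plate frame FR [  79.29570796 -164.58794215]
shim centre plate frame NR [ -74.43498134 -163.61061565]
wash [480.99623604 444.52612713] [-97.16201831 390.91032367]
beaker [ 461.01286323 -461.83616573] [ -47.36522673 -514.30358512]
vial [544.26276473 214.74690902] [-16.40742925 166.67865982]
jar [ 519.79553862 -133.41962957] [ -14.01981836 -182.33836421]
corner -82 116 [474.96614523 169.26405044]
corner -82 -116 [457.11979261 -62.04852531]
corner 82 116 [638.48020739 156.64852531]
corner 82 -116 [620.63385477 -74.66405044]
```

>>> move_arm:
  commands:
    - [[0.47, -0.84, 0], -0.966, -1]
    - [[0.47, -0.84, 0], -0.966, -1]
    - [[0.47, -0.84, 0], -0.966, -1]
    - [[0.47, -0.84, 0], -0.966, -1]
    - [[0.47, -0.84, 0], -0.966, -1]
    - [[0.47, -0.84, 0], -0.966, -1]
    - [[0.47, -0.84, 0], -0.966, -1]
    - [[0.47, -0.84, 0], -0.966, -1]
    - [[0.47, -0.84, 0], -0.966, -1]
    - [[0.47, -0.84, 0], -0.966, -1]
    - [[0.47, -0.84, 0], -0.966, -1]
    - [[0.47, -0.84, 0], -0.966, -1]
    - [[0.47, -0.84, 0], -0.966, -1]
    - [[0.47, -0.84, 0], -0.966, -1]
    - [[0.47, -0.84, 0], -0.966, -1]
    - [[0.47, -0.84, 0], -0.966, -1]
    - [[0, 0, 0], 0, -1]
    - [[0, 0, 0], 0, -1]

```text
t: 2.3
eef_pos: [475.6, 168.8, 404.7]
tcp_rot: [3.142, -0.0, 1.492]
ft_force: [0.0, -0.3, 0.4]
opening: 0.005
grip_force: 0.0
```

>>> move_arm:
  commands:
    - [[0, 0, -0.7], 0, -1]
    - [[0, 0, -0.7], 0, -1]
    - [[0, 0, -0.7], 0, -1]
    - [[0, 0, -0.7], 0, -1]
    - [[0, 0, -0.7], 0, -1]
    - [[0, 0, -0.7], 0, -1]
    - [[0, 0, -0.7], 0, -1]
    - [[0, 0, -0.3], 0, -1]
    - [[0, 0, -0.3], 0, -1]
    - [[0, 0, 0], 0, -1]

```text
t: 3.13
eef_pos: [474.9, 170.3, 238.9]
tcp_rot: [-3.14, 0.0, 1.495]
ft_force: [1.2, -1.0, -0.2]
opening: 0.004
grip_force: 0.0
```

Run:
```python
from cell import *
import cv2,numpy as np
a=[read_camera(n)["image"][...,::-1] for n in("scene","wrist")]
a[0]=cv2.resize(a[0][130:290,200:413],(512,384),interpolation=cv2.INTER_CUBIC)
cv2.imwrite("pics/p2.png",cv2.resize(np.hstack(a),(800,300)))
```

```text
(no output)
```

View pics/p2.png

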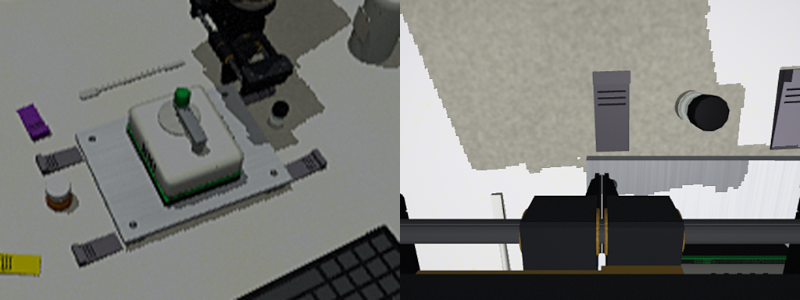

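The left pane (scene) shows the gripper closed over the near-left corner. The right pane (wrist) shows the fingertips at about (602,185), just inside the plate edge and in line with the near-left shim at (612,110).

>>> move_arm:
  commands:
    - [[0, 0, -0.3], 0, -1]
    - [[0, 0, -0.3], 0, -1]
    - [[0, 0, -0.1], 0, -1]
    - [[0, 0, 0], 0, -1]
    - [[0, 0, 0], 0, -1]

```text
t: 3.65
eef_pos: [475.2, 169.8, 218.5]
tcp_rot: [-3.141, 0.0, 1.494]
ft_force: [0.2, 0.3, -0.3]
opening: 0.007
grip_force: 0.0
```

>>> move_arm:
  commands:
    - [[0, 0, -0.04], 0, -1]
    - [[0, 0, -0.04], 0, -1]
    - [[0, 0, 0], 0, -1]

```text
t: 3.9
eef_pos: [475.2, 169.8, 217.3]
tcp_rot: [3.14, -0.0, 1.494]
ft_force: [-2.5, -1.6, 13.0]
opening: 0.005
grip_force: 6.4
```

>>> move_arm:
  commands:
    - [[0, 0, -0.03], 0, -1]
    - [[0, 0, 0], 0, -1]

```text
t: 4.07
eef_pos: [475.1, 169.8, 217.3]
tcp_rot: [3.14, -0.0, 1.494]
ft_force: [-6.2, -1.1, 26.2]
opening: 0.006
grip_force: 13.2
```

Near left bears (26 N with no give). Next is near right, raised to clear the knob.

>>> move_arm:
  commands:
    - [[0, 0, 0.1], 0, -1]
    - [[0, 0, 0.8], 0, -1]
    - [[0, 0, 0.8], 0, -1]
    - [[0, 0, 0.8], 0, -1]
    - [[-0.067, -0.858, 0], 0, -1]
    - [[-0.067, -0.858, 0], 0, -1]
    - [[-0.067, -0.858, 0], 0, -1]
    - [[-0.067, -0.858, 0], 0, -1]
    - [[-0.067, -0.858, 0], 0, -1]
    - [[-0.067, -0.858, 0], 0, -1]
    - [[-0.067, -0.858, 0], 0, -1]
    - [[-0.067, -0.858, 0], 0, -1]
    - [[-0.067, -0.858, 0], 0, -1]
    - [[0, 0, -0.7], 0, -1]
    - [[0, 0, -0.7], 0, -1]
    - [[0, 0, -0.6], 0, -1]
    - [[0, 0, -0.3], 0, -1]
    - [[0, 0, 0], 0, -1]
    - [[0, 0, 0], 0, -1]

```text
t: 5.65
eef_pos: [457.2, -61.8, 221.6]
tcp_rot: [-3.141, -0.0, 1.495]
ft_force: [0.1, 0.2, -0.3]
opening: 0.006
grip_force: 0.0
```

>>> move_arm:
  commands:
    - [[0, 0, -0.05], 0, -1]
    - [[0, 0, -0.04], 0, -1]
    - [[0, 0, 0], 0, -1]

```text
t: 5.9
eef_pos: [457.2, -61.8, 219.3]
tcp_rot: [3.14, 0.0, 1.495]
ft_force: [0.5, 0.6, -0.1]
opening: 0.004
grip_force: 0.0
```

>>> move_arm:
  commands:
    - [[0, 0, -0.04], 0, -1]
    - [[0, 0, 0], 0, -1]

```text
t: 6.07
eef_pos: [457.1, -61.8, 217.8]
tcp_rot: [3.141, 0.0, 1.494]
ft_force: [-0.7, 0.8, -0.6]
opening: 0.005
grip_force: 0.0
```

>>> move_arm:
  commands:
    - [[0, 0, -0.04], 0, -1]
    - [[0, 0, 0], 0, -1]

```text
t: 6.23
eef_pos: [457.1, -61.9, 216.4]
tcp_rot: [3.141, 0.0, 1.494]
ft_force: [-0.2, -0.3, 2.2]
opening: 0.003
grip_force: 1.4
```

>>> move_arm:
  commands:
    - [[0, 0, -0.03], 0, -1]
    - [[0, 0, 0], 0, -1]

```text
t: 6.4
eef_pos: [457.0, -61.9, 215.4]
tcp_rot: [3.142, 0.0, 1.494]
ft_force: [-1.4, -2.7, 2.7]
opening: 0.0
grip_force: 1.8
```

Near right is giving, so I press on to the full give.

>>> move_arm:
  commands:
    - [[0, 0, -0.04], 0, -1]
    - [[0, 0, -0.04], 0, -1]
    - [[0, 0, 0], 0, -1]

```text
t: 6.65
eef_pos: [457.0, -61.9, 212.9]
tcp_rot: [-3.141, -0.0, 1.494]
ft_force: [-1.7, -1.8, 3.6]
opening: 0.009
grip_force: 2.1
```

>>> move_arm:
  commands:
    - [[0, 0, -0.04], 0, -1]
    - [[0, 0, 0], 0, -1]

```text
t: 6.82
eef_pos: [456.9, -61.9, 212.5]
tcp_rot: [3.141, 0.0, 1.494]
ft_force: [-5.3, -3.7, 18.5]
opening: 0.006
grip_force: 9.2
```

>>> move_arm:
  commands:
    - [[0, 0, -0.03], 0, -1]
    - [[0, 0, 0], 0, -1]
    - [[0, 0, 0], 0, -1]

```text
t: 7.07
eef_pos: [456.8, -61.9, 212.3]
tcp_rot: [3.141, 0.0, 1.494]
ft_force: [-8.9, -2.7, 32.2]
opening: 0.005
grip_force: 16.0
```

It gave about 4.5 mm under 3 N and then bottomed, so near right is the rocking corner. I now lift and move behind its shim's lip.

>>> move_arm:
  commands:
    - [[0, 0, 0.2], 0, -1]
    - [[0, 0, 0.8], 0, -1]
    - [[-0.01, -0.86, 0], 0, -1]
    - [[-0.01, -0.86, 0], 0, -1]
    - [[-0.01, -0.86, 0], 0, -1]
    - [[-0.01, -0.86, 0], 0, -1]
    - [[0, 0, 0], 0, -1]
    - [[0, 0, 0], 0, -1]

```text
t: 7.73
eef_pos: [455.8, -165.8, 240.7]
tcp_rot: [3.141, -0.0, 1.492]
ft_force: [-0.3, 0.9, 0.5]
opening: 0.007
grip_force: 0.0
```

Run:
```python
from cell import *
import cv2,numpy as np
from h import *
w=read_camera("wrist")
s=env.state();e=s['eef_pos'];print(e)
im=w["image"][...,::-1].copy()
# predicted shim NR outline (bench) and lip
for pts,z in (([(-60.5,-131),(-60.5,-196),(-88.5,-196),(-88.5,-131)],0),([(-60.5,-187),(-60.5,-196),(-88.5,-196),(-88.5,-187)],16)):
    X=[(*P(*q),z) for q in pts]; cv2.polylines(im,[np.int32(pix(w,X))],True,(0,0,255) if z==0 else (0,255,0),1)
print(pix(w,[(e[0],e[1],e[2]-190),(e[0],e[1],0)]))
cv2.imwrite("pics/w3.png",cv2.resize(im,(800,600),interpolation=cv2.INTER_CUBIC))
```

```text
[ 455.73385374 -164.96958699  240.70598284]
[[258.89672857 240.28598431]
 [258.72510618 209.38230065]]
```

View pics/w3.png

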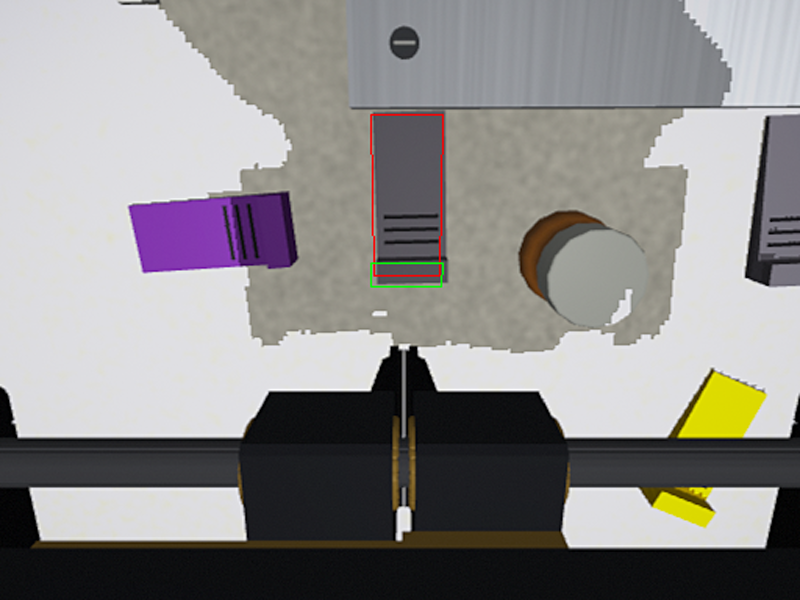

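The wrist view (overlay red/green) shows the grey shim at (408,200), lip at (411,272), and purple well to the left at (213,232), jar to the right at (585,270). The fit is within 2 mm, the lip about 2 mm to +x of the tip at (404,350). I go down behind the lip.

>>> move_arm:
  commands:
    - [[0.06, 0, -0.36], 0, -1]
    - [[0, 0, -0.36], 0, -1]
    - [[0, 0, -0.36], 0, -1]
    - [[0, 0, -0.36], 0, -1]
    - [[0, 0, 0], 0, -1]
    - [[0, 0, 0], 0, -1]

```text
t: 8.28
eef_pos: [457.7, -164.2, 197.0]
tcp_rot: [-3.14, -0.001, 1.495]
ft_force: [0.2, -0.1, 0.8]
opening: 0.006
grip_force: 0.0
```

>>> move_arm:
  commands:
    - [[0.0155, 0.2, 0], 0, -1]
    - [[0.0155, 0.2, 0], 0, -1]
    - [[0.0155, 0.2, 0], 0, -1]
    - [[0.0155, 0.2, 0], 0, -1]
    - [[0, 0, 0], 0, -1]

```text
t: 8.7
eef_pos: [459.6, -139.8, 198.1]
tcp_rot: [3.141, 0.0, 1.495]
ft_force: [-0.9, -0.9, -0.5]
opening: 0.003
grip_force: 0.0
```

>>> move_arm:
  commands:
    - [[0.0077, 0.1, 0], 0, -1]
    - [[0.0077, 0.1, 0], 0, -1]
    - [[0.0077, 0.1, 0], 0, -1]
    - [[0.0077, 0.1, 0], 0, -1]
    - [[0, 0, 0], 0, -1]

```text
t: 9.12
eef_pos: [460.4, -128.6, 197.8]
tcp_rot: [-3.142, -0.0, 1.495]
ft_force: [-0.5, 0.3, -0.2]
opening: 0.007
grip_force: 0.0
```

>>> move_arm:
  commands:
    - [[0.005, 0.065, 0], 0, -1]
    - [[0.005, 0.065, 0], 0, -1]
    - [[0.005, 0.065, 0], 0, -1]
    - [[0, 0, 0], 0, -1]

```text
t: 9.45
eef_pos: [460.9, -122.9, 197.7]
tcp_rot: [-3.141, -0.0, 1.494]
ft_force: [0.4, -0.4, 0.0]
opening: 0.005
grip_force: 0.0
```

>>> move_arm:
  commands:
    - [[0.004, 0.05, 0], 0, -1]
    - [[0.004, 0.05, 0], 0, -1]
    - [[0, 0, 0], 0, -1]

```text
t: 9.7
eef_pos: [461.1, -120.0, 197.7]
tcp_rot: [-3.142, -0.0, 1.494]
ft_force: [-0.0, 0.1, 0.3]
opening: 0.007
grip_force: 0.0
```

Run:
```python
from cell import *
import cv2
w=read_camera("wrist")
cv2.imwrite("pics/w4.png",cv2.resize(w["image"][:280,120:400,::-1],(600,600),interpolation=cv2.INTER_CUBIC))
```

```text
(no output)
```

View pics/w4.png

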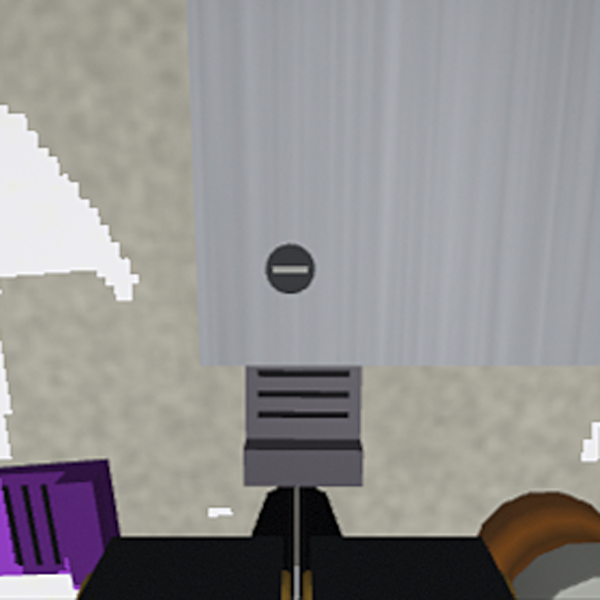

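The shim is moving in straight: its lip is at (303,465) against the fingertips at (297,490), with about 30 mm still outside the plate edge. I push on to resistance.

>>> move_arm:
  commands:
    - [[0.003, 0.035, 0], 0, -1]
    - [[0.003, 0.035, 0], 0, -1]
    - [[0, 0, 0], 0, -1]

```text
t: 10.0
eef_pos: [461.4, -118.2, 197.8]
tcp_rot: [3.141, 0.0, 1.494]
ft_force: [0.9, -1.5, -0.7]
opening: 0.005
grip_force: 1.0
```

>>> move_arm:
  commands:
    - [[0.003, 0.035, 0], 0, -1]
    - [[0.003, 0.035, 0], 0, -1]
    - [[0, 0, 0], 0, -1]

```text
t: 10.25
eef_pos: [461.7, -116.6, 197.8]
tcp_rot: [3.14, 0.001, 1.495]
ft_force: [-1.3, -10.1, -2.9]
opening: 0.004
grip_force: 4.9
```

>>> move_arm:
  commands:
    - [[0.003, 0.035, 0], 0, -1]
    - [[0, 0, 0], 0, -1]

```text
t: 10.42
eef_pos: [461.9, -115.8, 197.8]
tcp_rot: [3.14, 0.001, 1.494]
ft_force: [-2.2, -13.1, -2.2]
opening: 0.007
grip_force: 6.3
```

It is snug at 13 N, with the thin edge about 94 mm from the middle line. I back off, lift, and press the corner again.

>>> move_arm:
  commands:
    - [[0, -0.3, 0], 0, -1]
    - [[0, -0.5, 0], 0, -1]
    - [[0, 0, 0.8], 0, -1]
    - [[0, 0, 0.8], 0, -1]
    - [[-0.03, 0.75, 0], 0, -1]
    - [[-0.03, 0.75, 0], 0, -1]
    - [[-0.03, 0.75, 0], 0, -1]
    - [[-0.03, 0.3, 0], 0, -1]
    - [[0, 0, -0.5], 0, -1]
    - [[0, 0, -0.2], 0, -1]
    - [[0, 0, 0], 0, -1]
    - [[0, 0, 0], 0, -1]

```text
t: 11.42
eef_pos: [458.1, -62.9, 224.5]
tcp_rot: [-3.141, -0.0, 1.494]
ft_force: [1.1, -0.0, 0.3]
opening: 0.006
grip_force: 0.0
```

Run:
```python
from cell import *
import pickle,cv2,numpy as np
from h import *
s=env.state();print(s['eef_pos'])
p=read_camera("top");a=cv2.cvtColor(p["image"],cv2.COLOR_RGB2GRAY).astype(float);b=cv2.cvtColor(pickle.load(open("d0.pkl","rb"))["top"]["image"],cv2.COLOR_RGB2GRAY).astype(float)
cv2.imwrite("pics/t5.png",cv2.resize(p["image"][120:240,150:310,::-1],(800,600),interpolation=cv2.INTER_CUBIC))
```

```text
[458.10211923 -62.94463922 224.52764803]
```

View pics/t5.png

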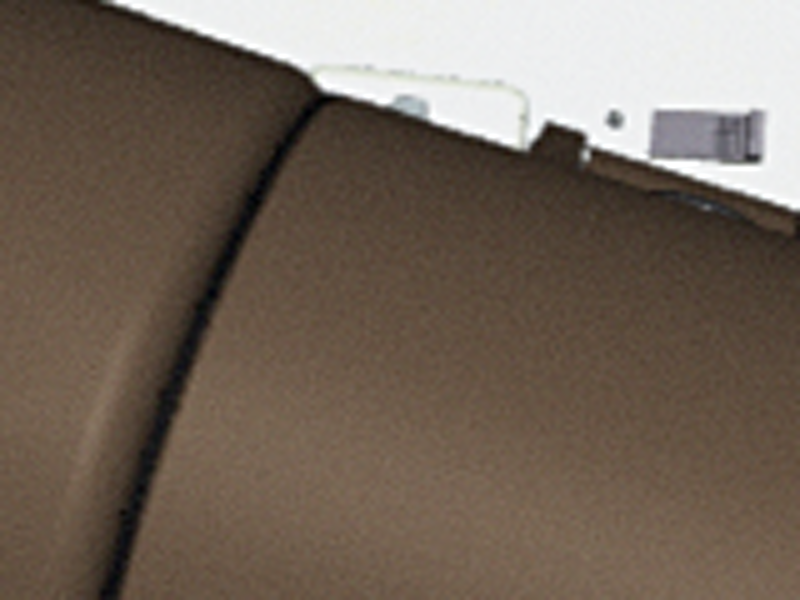

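The arm hides the plate from above. The far-right bolt (615,119) and shim (708,136) have not moved. Now the firm press.

>>> move_arm:
  commands:
    - [[0, 0, -0.15], 0, -1]
    - [[0, 0, -0.05], 0, -1]
    - [[0, 0, -0.03], 0, -1]
    - [[0, 0, 0], 0, -1]

```text
t: 11.8
eef_pos: [458.0, -62.6, 217.7]
tcp_rot: [-3.141, -0.0, 1.494]
ft_force: [-0.5, 0.2, -0.6]
opening: 0.003
grip_force: 0.0
```

>>> move_arm:
  commands:
    - [[0, 0, -0.03], 0, -1]
    - [[0, 0, -0.03], 0, -1]
    - [[0, 0, 0], 0, -1]

```text
t: 12.05
eef_pos: [457.9, -62.5, 217.2]
tcp_rot: [3.141, 0.0, 1.494]
ft_force: [-5.1, 0.2, 21.1]
opening: 0.003
grip_force: 10.9
```

>>> move_arm:
  commands:
    - [[0, 0, 0], 0, -1]
    - [[0, 0, 0], 0, -1]
    - [[0, 0, 0], 0, -1]
    - [[0, 0, 0], 0, -1]
    - [[0, 0, 0], 0, -1]
    - [[0, 0, 0], 0, -1]

```text
t: 12.55
eef_pos: [457.9, -62.5, 217.2]
tcp_rot: [3.14, 0.0, 1.494]
ft_force: [-4.6, -0.4, 22.2]
opening: 0.002
grip_force: 10.7
```

>>> move_arm:
  commands:
    - [[0, 0, 0.2], 0, -1]
    - [[0, 0, 0.8], 0, -1]
    - [[0, 0, 0.8], 0, -1]
    - [[0, 0, 0.8], 0, -1]
    - [[0, 0, 0.8], 0, -1]
    - [[0, -0.8, 0.8], 0, -1]
    - [[0, -0.8, 0.4], 0, -1]
    - [[-0.5, -0.8, 0], 0, -1]
    - [[-0.8, -0.8, 0], 0, -1]
    - [[-0.8, -0.8, 0], 0, -1]
    - [[-0.8, -0.8, 0], 0, -1]
    - [[0, -0.8, 0], 0, -1]
    - [[0, -0.8, 0], 0, -1]
    - [[0, 0, 0], 0, -1]
    - [[0, 0, 0], 0, -1]
    - [[0, 0, 0], 0, -1]

```text
t: 13.88
eef_pos: [370.8, -253.9, 353.9]
tcp_rot: [-3.141, -0.001, 1.494]
ft_force: [-0.2, -0.4, 0.0]
opening: 0.004
grip_force: 0.0
```

Run:
```python
from cell import *
import cv2
print(env.state()['eef_pos'],env.state()['ft_force'])
p=read_camera("top")
cv2.imwrite("pics/t6.png",cv2.resize(cv2.convertScaleAbs(p["image"][120:230,150:310,::-1],alpha=1.2),(800,550),interpolation=cv2.INTER_CUBIC))
```

```text
[ 370.83844083 -253.92539855  353.9448352 ] [-0.21346452 -0.39451732  0.04798421]
```

View pics/t6.png

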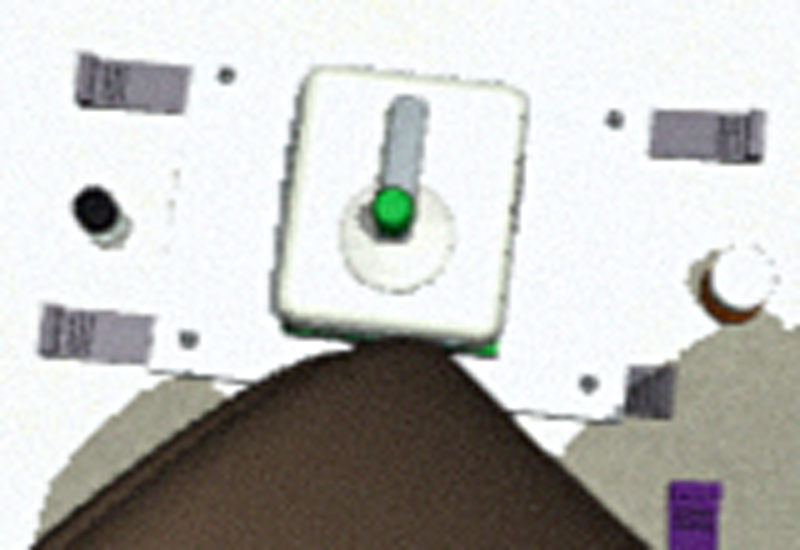

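The near-right shim sits under the plate, with only its lip end showing at (650,391). The bolts, other shims, vial and jar are where they were, so I hand the job in.

```bash
python3 -c "
from cell import env
print(env.job_done())"
```

```text
the job is handed in; nothing more can be done
None
```

The near-right corner was the one that rocked (it gave about 4.5 mm); its shim is in snug, the corner held under a 22 N re-press without sinking, and the job is handed in, but the hand-in returned no verdict.

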